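# Click the tablet dispenser round to its full pocket and open the hatch

### The job

Get the tablet dispenser ready: press its knob down, firmly but gently, and turn the drum clockwise, click by click and only by means of the knob, until the sector with the round lug has clicked to rest at the chute, not a click short or past it. Then slide the hatch on the chute fully open by its tab, let go, and leave the other things where they are.

Things in the scene. Friction and masses are not known exactly. Their poses are not given: they have to be found in the camera images.
- dispenser_axis (a point): Round white plastic tablet dispenser, fixed to the counter: housing 140 mm across, 33 mm high, with a block-shaped chute on one side (out to 121 mm from the axis, 94 mm wide, 40 mm high). This point is on its vertical turning axis, 40 mm above the counter, level with the drum's top. Its x axis points from the chute to the axis (chute on the -x side), z up. Place and yaw vary.
- knob_grip (a point): Knob on the dispenser's axis: a round skirt 72 mm across (60 to 72 mm above the counter) with an upright bar grip on it, 44 mm long (its x axis), 14 mm thick (its y axis), 43 mm tall, its top 115 mm above the counter. This point is on the axis in the bar, 15 mm below its top, 28 mm above the skirt. The bar may stand at any angle.
- knob (a joint): Angle of the knob, growing clockwise from above, no stops. Raised, the knob turns freely and leaves the drum where it is; pressed down hard enough it carries the drum along. Let up, the knob rises by itself, the drum falls into the nearest click and stays there, and the knob can be turned back freely for another stroke.
- spindle (a joint): How far the knob is pressed down (m), 0 raised, 0.022 at most. A return spring resists with 2 N plus 0.25 N per mm. After a free travel that differs from unit to unit (about 2 to 8 mm; it cannot be seen, only felt) the studs under the knob meet the drum's ridges, or up to 3 mm later the gaps between them; from there the push rises by about 2.5 N more per mm.
- pads (a point): Centre of the skirt's underside, on the axis, 60 mm above the counter when raised; four studs under it press on 16 low ridges (3 mm) on the drum. With less than about 5 N on the drum (beyond the return spring), or in a quick jerk, they ride over the ridges and the drum stays behind; 7 to 11 N, renewed when they drop off a ridge, carries it through the clicks (0.05 N m). 15 N is too much.
- drum: Grey drum (turret) under the knob: a disc 128 mm across, top face 40 mm above the counter, its eight sectors parted by low white ribs (3 mm); one sector, the full one, has a round lug. It clicks eight times to the round and sinks under load (1 mm per 2.5 N); sinking over 6 mm breaks it. Origin on the axis at counter height, lug on its -x side. Hands off: it is turned by the knob only.
- lug (a point): Centre of the top of the round lug on the drum (12 mm across, 8 mm high), 52 mm from the axis, 48 mm above the counter.
- carousel (a joint): Angle of the drum: 0 with the lug exactly at the chute, growing clockwise seen from above. The eight rests are the multiples of 0.785 rad (45 degrees). It starts one to three clicks short of the chute (at -0.785, -1.571 or -2.356).
- hatch_tab (a point): Upright tab of the sliding hatch on top of the chute block: 12 mm thick along the slide (dispenser y), 22 mm deep (dispenser x), standing from 44.5 to 84.5 mm above the counter. This point is on its centre line, 12 mm below its top; it lies 92 mm from the axis on the chute side and, shut, 16 mm to the -y side. Its axes are parallel to the dispenser's.
- hatch (a joint): Travel of the hatch: 0 shut, 0.032 m fully open against its stop; it opens by sliding along the dispenser's +y (seen from the robot behind the chute at yaw 0: to the left), against about 1.5 N of friction, and stays where it is left.
- cup: White porcelain cup, 76 mm across, 88 mm high, loose; origin under its centre. Bystander.
- amber_bottle: Amber bottle, 52 mm across, 105 mm high, loose; origin under its centre. Bystander.
- comb: Flat black comb 150 x 34 x 4 mm, long along its x, loose; origin under its centre. Bystander.
- denture_case: White plastic denture case with a press-button latch, 85 x 75 x 47 mm, loose; origin under its centre. Bystander.
- tweezers: Metal tweezers lying flat, 96 mm long along its x, 4 mm thick, loose; origin under its centre. Bystander.
- cream_jar: Low glass jar with a metal cap, 60 mm across, 42 mm high, loose; origin under its centre. Bystander.
- toothbrush: Toothbrush lying flat, 180 mm long along its x, about 18 mm high at the head, loose; origin near its middle. Bystander.

How it is judged:
By the outcome, as a careful person would: the job done as asked, in the order asked, and still so for the second after the job is handed in, with the robot touching nothing.
It also fails if it takes over 72 s, if anything falls off the work surface, if the arm or the gripper's body presses on something with over 40 N, if the wrist force passes 120 N, or if a joint passes its speed limit or range.

### The arm

A 6-joint arm with a two-finger parallel gripper is mounted at the origin on the work surface. World frame = base frame: x ahead of the robot, y to its left, z up, the work surface at z = 0. Lengths are in m, angles in rad, forces in N, time in s.
With the tool pointing down it reaches from about 0.25 to 0.775 m from the base axis. Payload 4 kg.
Tool frame: the origin (TCP) lies on the centre line of the jaws, within the pads' length; the fingertips stand 22 mm ahead of it and the grasp point (between the pads) lies 3 mm ahead of it; z points along the fingers, y is the direction in which the jaws open and shut (so a half turn about z gives the same grasp; the last joint's range is limited). The gripper opens to 94 mm and grips with 3 to 60 N. Pads are 16 mm wide; open, the fingers measure 119 mm over their backs; the gripper's body (75 mm by 177 mm) begins 78 mm behind the grasp point.
Start: joints at [1.198, 0.087, 1.371, -0, 1.684, -0.103], TCP at [0.147, 0.53, 0.228] pointing down, gripper open.
Joint ranges: [-3.1, 3.1], [-0.76, 2.03], [0.27, 2.55], [-1.08, 4.22], [0.17, 2.65], [-2.57, 2.57]. Speed limits (rad/s): [2.79, 2.79, 3.14, 3.14, 3.14, 3.14].

### API

Orientations are given as [roll, pitch, yaw] about the fixed x, y, z axes, in that order (R = Rz(yaw) Ry(pitch) Rx(roll)).
In Python, from bench import robot gives the robot as it stands. The module is installed in compiled form; this text tells all that it offers.
- The arm moves only by the shell command python3 -m inch 'ROWS'. ROWS is JSON, a list of rows, each an object with "linear": the shift along the world's x, y, z scaled (see below), a list of three; "twist": the turn about the world's z scaled (see below); "gripper": the opening, from 0 (shut) to 1 (fully open). In form: [{"linear": [x, y, z], "twist": twist, "gripper": gripper}, ...]. A call has 1 to 10 rows; each row is the pose to reach, as a shift and turn from the pose commanded when the call began; what a row does not reach only later rows make up. The controller multiplies each number of a shift by 0.1 m and each number of a turn by 60 degrees. A row lasts 1/12 s, in which the tool goes at most 41.7 mm and 7.16 degrees, less where a joint would pass 70% of its speed; a pose out of reach is approached as far as the arm can. A call with a number of a shift or a turn outside -1 to 1 is refused whole. A call with a gripper value outside its range is refused whole. The fingers move at their own pace and stop on an object; the grip force is fixed at half the most. Time passes only in rows, so rows that repeat a pose let the fingers close. It gives the time, the measured TCP pose, the force and the opening at its end, in the units of the state.
- robot.get_obs(): the state, without advancing time (a new reading comes with each control period).
- robot.snapshot(name): name is "scene" or "top" or "wrist"; returns a dict with "image" (480x640x3 uint8, red, green, blue), "depth" (480x640 float32, m along the optical axis (not along the pixel's ray), 0 where there is no reading), "mtx" (3x3 intrinsics, pixels), "k1" (the pictures are not rectified: a ray, as slopes to the right and down, at radius r is drawn at 1 + k1 r^2 times it, then the intrinsics apply), "rvec" (rotation vector, rad) and "tvec" (3), from world to camera coordinates, as OpenCV has them; the wrist camera has in their place "hand_eye" (4x4, takes a point from camera to tool coordinates, whose origin is the TCP and whose axes are the flange's). Camera axes: x right, y down, z forward; pixel columns grow to the right and rows downward; lengths in m; the calibration is good to about 2 mm. A picture is of the moment at which its call begins: read the wrist's pose just before it.
- robot.close_job(): hands the job in, once; it reports no verdict.
The state is a dict: "time": time; "joint_positions": joint angles; "qvel": joint speeds; "joint_torque": joint torques, N m; "tool_pos": TCP position; "ee_rot": TCP orientation; "wrist_force": force on the tool from outside, world axes, zero at the start; "wrist_torque": the same for the moment, N m; "width": finger opening in m.
Only numpy, scipy, OpenCV 4.12 (cv2) and the standard library are available. Lean on these libraries where they do the work, as an engineer would, in place of code of your own. Each camera call takes 0.05 s, during which the arm holds its last target.

## Working session

There is one attempt and no reset: what is moved stays moved. The work goes in short steps, Python scripts to look and compute and a shell command to move; the robot and the scene stay as the last step left them, time stands still between calls to the robot, and variables do not carry over. Pictures are saved under pics/ and viewed, and the job is handed in when it is done.

```bash
mkdir -p pics; cat > h.py <<'E'
import numpy as np, cv2
from bench import robot
def snap(n,f):
    s=robot.snapshot(n); cv2.imwrite('pics/'+f+'.png',s['image'][:,:,::-1]); np.savez('pics/'+f+'.npz',**{k:v for k,v in s.items()}); return s
E
python3 - <<'E'
from h import *
print(robot.get_obs())
for n in ['scene','top','wrist']:
    s=snap(n,n+'0'); print(n,{k:v for k,v in s.items() if k not in('image','depth')})
E
```

```text
{'time': 0.0, 'joint_positions': array([ 1.19791402e+00,  8.79121202e-02,  1.37225499e+00,  5.12018973e-06,
        1.68360340e+00, -1.03114861e-01]), 'qvel': array([ 1.17786308e-03,  7.26530218e-05, -6.90476425e-04,  1.07033740e-03,
       -7.89132367e-04,  2.76386774e-04]), 'joint_torque': array([ 2.42592141e-04, -3.40183032e+01, -3.02431726e+01,  7.18328683e-02,
        3.29020887e-02, -1.71527136e-04]), 'tool_pos': array([0.1464034 , 0.52962882, 0.2263272 ]), 'ee_rot': array([-3.13942689e+00, -2.29232707e-04,  2.87182553e+00]), 'wrist_force': array([ 0.23206493,  0.4245587 , -1.14402938]), 'wrist_torque': array([-0.0161306 , -0.00051228,  0.0234652 ]), 'width': 0.0937160392154428}
scene {'mtx': array([[488.96053948,   0.        , 324.60619826],
       [  0.        , 488.96053948, 235.39095519],
       [  0.        ,   0.        ,   1.        ]]), 'k1': -0.12347217493578044, 'rvec': array([ 2.30636072,  1.02539779, -0.33856951]), 'tvec': array([-0.4154856 , -0.29287774,  1.33313989])}
top {'mtx': array([[612.35701167,   0.        , 316.12239649],
       [  0.        , 612.35701167, 247.33809176],
       [  0.        ,   0.        ,   1.        ]]), 'k1': -0.07193828237695761, 'rvec': array([ 2.16502545, -2.13957714,  0.12628311]), 'tvec': array([0.01154304, 0.62622914, 1.56680952])}
wrist {'mtx': array([[380.79936908,   0.        , 325.93897983],
       [  0.        , 380.79936908, 240.85464222],
       [  0.        ,   0.        ,   1.        ]]), 'k1': -0.004506520596882064, 'hand_eye': array([[-4.00209833e-04, -9.67391869e-01, -2.53284053e-01,
         7.43195161e-02],
       [ 9.99999654e-01, -5.71964653e-04,  6.04476510e-04,
        -2.24541504e-04],
       [-7.29635187e-04, -2.53283724e-01,  9.67391763e-01,
        -1.56788770e-01],
       [ 0.00000000e+00,  0.00000000e+00,  0.00000000e+00,
         1.00000000e+00]])}
```

View pics/scene0.png

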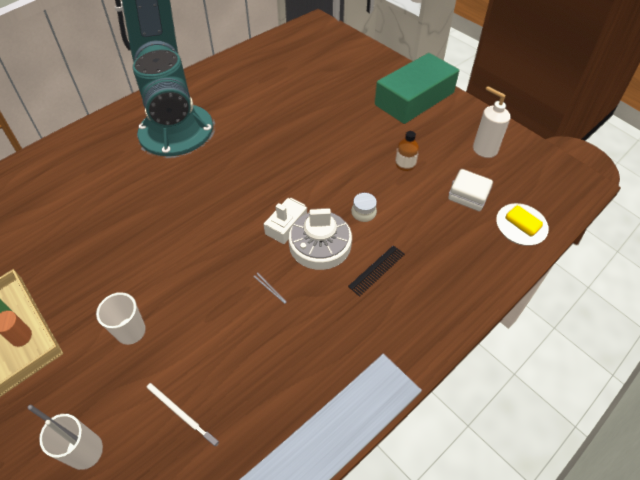

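View pics/top0.png

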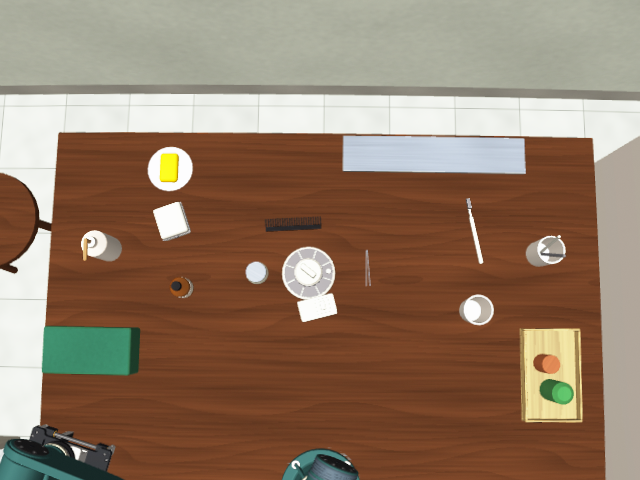

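View pics/wrist0.png

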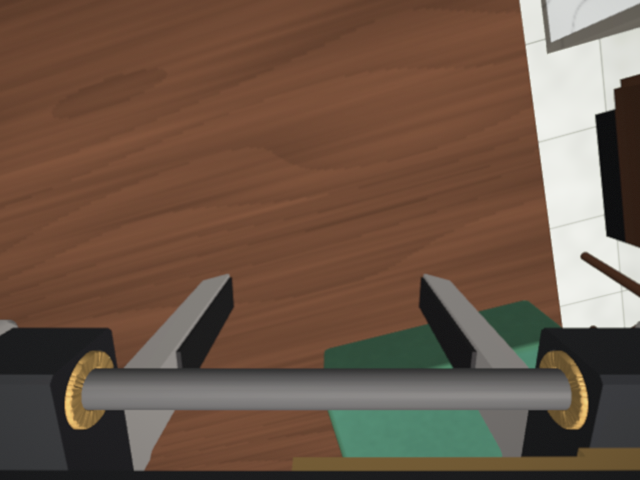

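The scene and top views show the dispenser (top: drum centre at about (308,272), chute at (317,308), robot at the bottom), with jar, comb and tweezers nearby. Next I zoom in and take coarse measurements.

```bash
cat >> h.py <<'E'
def und(s,uv):
    uv=np.array(uv,float).reshape(-1,2); K=s['mtx']; x=(uv-[K[0,2],K[1,2]])/K[0,0]; k=float(s['k1'])
    r=x.copy()
    for _ in range(20): r=x/(1+k*(r**2).sum(1,keepdims=True))
    return r
def T_wc(s,obs=None):
    T=np.eye(4)
    if 'rvec' in s:
        R=cv2.Rodrigues(np.array(s['rvec']))[0]; T[:3,:3]=R.T; T[:3,3]=-R.T@s['tvec']; return T
    from scipy.spatial.transform import Rotation as Ro
    T[:3,:3]=Ro.from_euler('xyz',obs['ee_rot']).as_matrix(); T[:3,3]=obs['tool_pos']
    return T@s['hand_eye']
def plane(s,uv,z,obs=None):
    T=T_wc(s,obs); d=np.c_[und(s,uv),np.ones(len(np.reshape(uv,(-1,2))))]@T[:3,:3].T
    return T[:3,3]+d*((z-T[2,3])/d[:,2])[:,None]
def cloud(s,obs=None):
    v,u=np.mgrid[0:480,0:640]; uv=np.c_[u.ravel(),v.ravel()]; x=und(s,uv); d=s['depth'].ravel()
    P=np.c_[x*d[:,None],d]; T=T_wc(s,obs); return (P@T[:3,:3].T+T[:3,3]).reshape(480,640,3)
E
python3 - <<'E'
from h import *
s=dict(np.load('pics/top0.npz')); print(plane(s,[308,272],.04),plane(s,[317,308],.04))
C=cloud(s)
for (u,v) in [(308,272),(317,308),(293,260),(256,272),(293,224),(367,268)]: print(u,v,C[v,u])
im=cv2.imread('pics/top0.png'); cv2.imwrite('pics/topz.png',cv2.resize(im[215:335,230:390],None,fx=5,fy=5,interpolation=cv2.INTER_CUBIC))
im=cv2.imread('pics/scene0.png'); cv2.imwrite('pics/scz.png',cv2.resize(im[180:300,240:400],None,fx=5,fy=5,interpolation=cv2.INTER_CUBIC))
E
```

```text
[[0.56087926 0.03933898 0.04      ]] [[0.46755335 0.01471472 0.04      ]]
308 272 [0.55438315 0.03764894 0.11587732]
317 308 [0.46738946 0.01467339 0.0460628 ]
293 260 [0.59161957 0.07890264 0.04275774]
256 272 [0.55845091 0.1742319  0.04947779]
293 224 [ 0.69418261  0.0826727  -0.00162695]
367 268 [ 0.57701741 -0.11767527 -0.00180664]
```

View pics/topz.png

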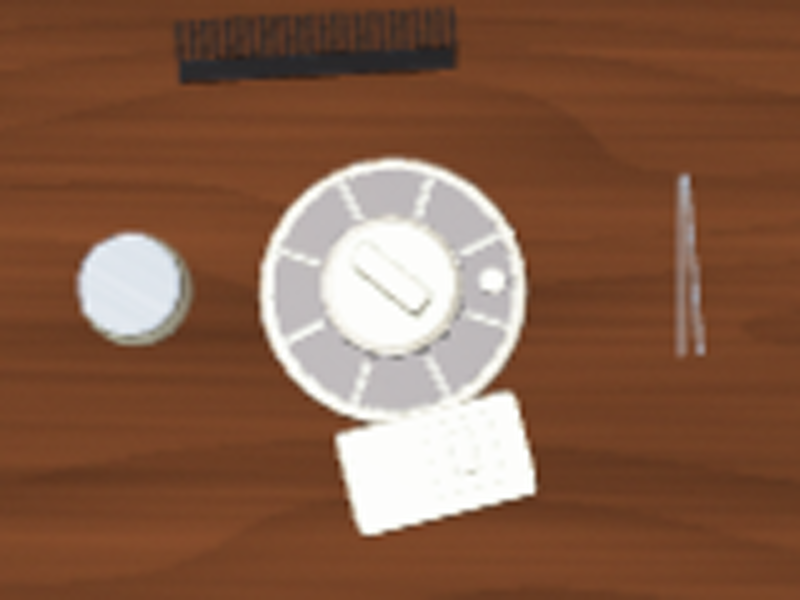

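View pics/scz.png

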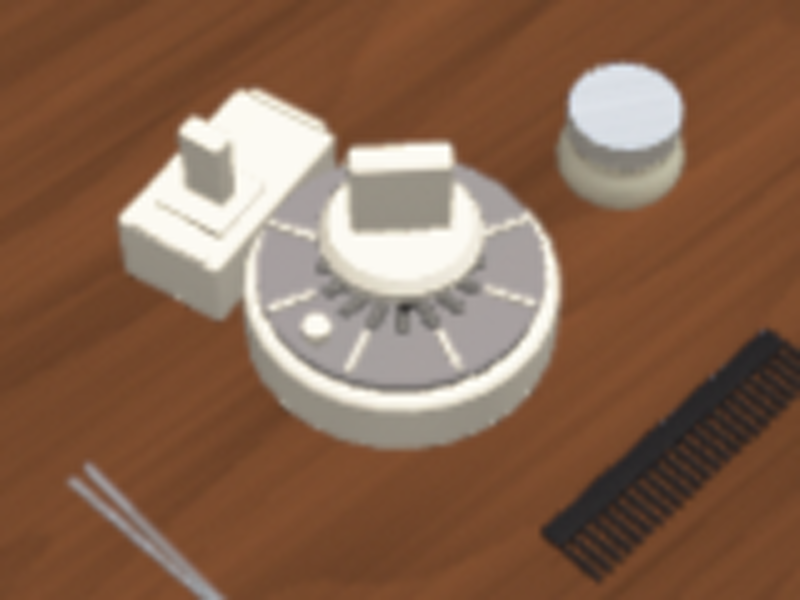

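Bar, lug (zoom (492,280)) and hatch tab (zoom (470,455)) are visible. The lug looks about two clicks short. I'll move the wrist camera over the dispenser to measure more precisely.

```bash
python3 -m inch '[{"linear":[0.3,-0.3,0.05],"twist":0.1,"gripper":1},{"linear":[0.6,-0.6,0.1],"twist":0.2,"gripper":1},{"linear":[0.9,-0.9,0.2],"twist":0.3,"gripper":1},{"linear":[0.9,-0.9,0.2],"twist":0.3,"gripper":1}]'
python3 -m inch '[{"linear":[0.3,-0.3,0],"twist":0.1,"gripper":1},{"linear":[0.6,-0.6,0],"twist":0.2,"gripper":1},{"linear":[0.9,-0.9,0],"twist":0.3,"gripper":1},{"linear":[0.9,-0.9,0],"twist":0.3,"gripper":1}]'
python3 -m inch '[{"linear":[0.3,-0.3,0],"twist":0.1,"gripper":1},{"linear":[0.6,-0.6,0],"twist":0.2,"gripper":1},{"linear":[0.9,-0.9,0],"twist":0.3,"gripper":1},{"linear":[0.9,-0.9,0],"twist":0.3,"gripper":1}]'
python3 -m inch '[{"linear":[0.3,-0.3,0],"twist":0.08,"gripper":1},{"linear":[0.6,-0.6,0],"twist":0.16,"gripper":1},{"linear":[0.9,-0.9,0],"twist":0.16,"gripper":1},{"linear":[0.9,-0.9,0],"twist":0.16,"gripper":1}]'
```

```text
time: 0.48
tool_pos: [0.2405, 0.4369, 0.2489]
ee_rot: [-3.141, 0.004, -3.1]
wrist_force: [-0.4, 1.4, 1.5]
width: 0.0941
time: 0.82
tool_pos: [0.3293, 0.347, 0.2471]
ee_rot: [-3.139, 0.0, -2.785]
wrist_force: [0.4, 0.2, -0.7]
width: 0.0939
time: 1.15
tool_pos: [0.4194, 0.2568, 0.2468]
ee_rot: [-3.139, -0.001, -2.472]
wrist_force: [0.3, 0.6, -0.6]
width: 0.0938
time: 1.48
tool_pos: [0.5099, 0.1661, 0.2461]
ee_rot: [-3.14, -0.002, -2.31]
wrist_force: [-0.7, -0.2, -0.1]
width: 0.0943
```

```bash
python3 -m inch '[{"linear":[0.3,-0.26,0],"twist":0,"gripper":1},{"linear":[0.6,-0.52,0],"twist":0,"gripper":1},{"linear":[0.9,-0.76,0],"twist":0,"gripper":1},{"linear":[0.9,-0.76,0],"twist":0,"gripper":1},{"linear":[0.9,-0.76,0],"twist":0,"gripper":1}]'
python3 - <<'E'
from h import *
import pickle
o=robot.get_obs(); s=snap('wrist','w1'); pickle.dump(o,open('pics/w1.pkl','wb')); print(o['joint_positions'],o['tool_pos'])
t=snap('top','t1'); 
E
```

```text
time: 1.9
tool_pos: [0.5969, 0.0941, 0.2458]
ee_rot: [3.138, -0.002, -2.304]
wrist_force: [0.0, 0.1, 0.1]
width: 0.094
[ 6.20448892e-02  2.08890833e-01  1.19729638e+00  1.08138469e-03
  1.73874606e+00 -2.34568313e+00] [0.5968701  0.09414051 0.24576826]
```

View pics/w1.png

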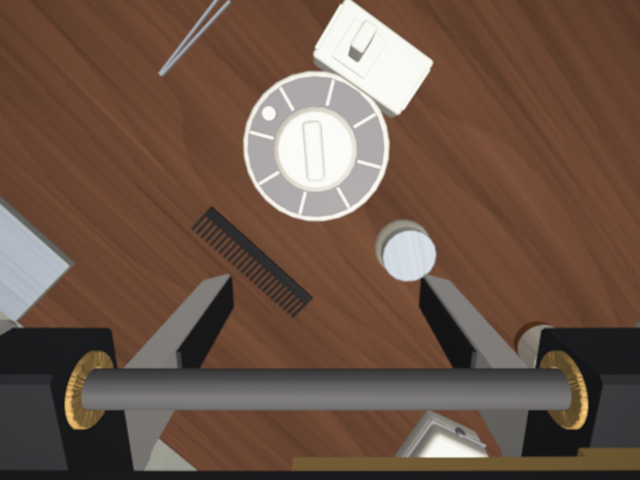

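```bash
python3 - <<'E'
from h import *
im=cv2.imread('pics/w1.png'); cv2.imwrite('pics/w1z.png',cv2.resize(im[0:225,235:445],None,fx=2.66,fy=2.66,interpolation=cv2.INTER_CUBIC)) 
cv2.imwrite('pics/w1k.png',cv2.resize(im[100:195,265:365],None,fx=6,fy=6,interpolation=cv2.INTER_CUBIC)) 
cv2.imwrite('pics/w1t.png',cv2.resize(im[0:125,305:445],None,fx=4.8,fy=4.8,interpolation=cv2.INTER_CUBIC)) 
E
```

```text
(no output)
```

View pics/w1z.png

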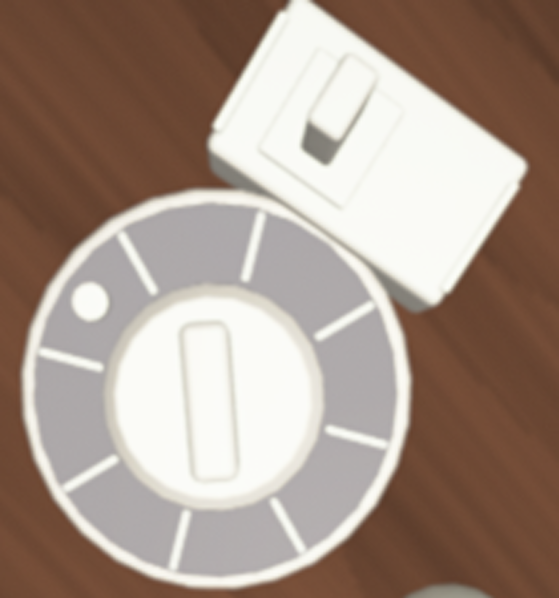

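View pics/w1k.png

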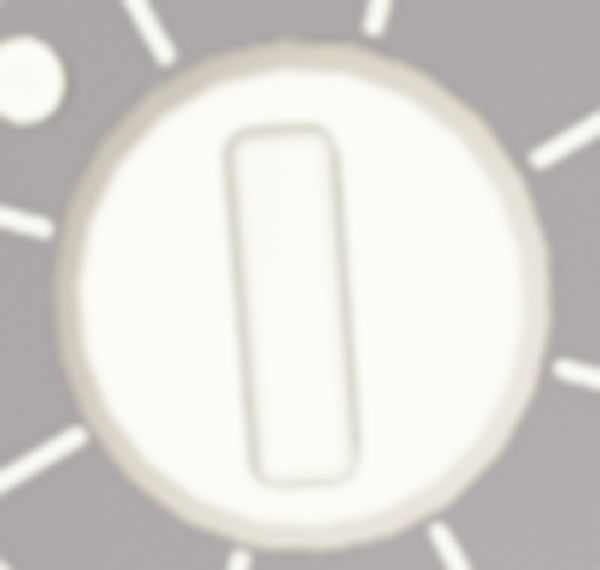

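View pics/w1t.png

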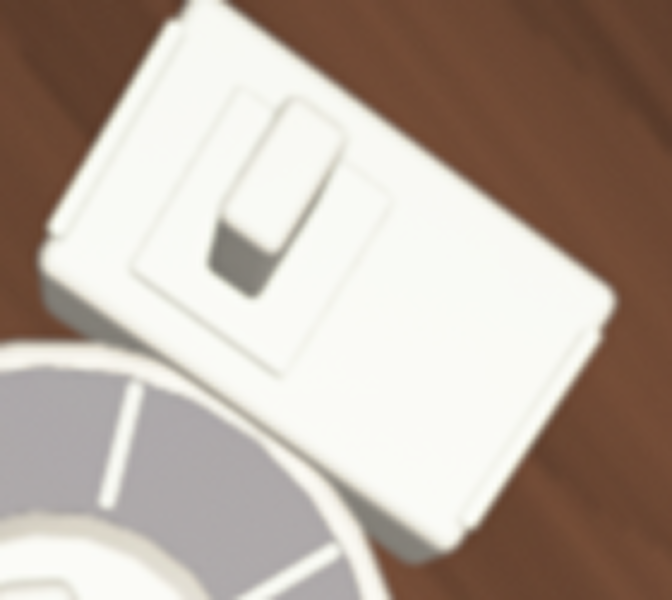

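```bash
python3 - <<'E'
from h import *
import pickle
s=dict(np.load('pics/w1.npz'));o=pickle.load(open('pics/w1.pkl','rb'))
Z=lambda a:np.array(a,float)/2.66+[235,0]
K=lambda a:np.array(a,float)/6+[265,100]
T=lambda a:np.array(a,float)/4.8+[305,0]
# housing outline circle via ellipse
c=plane(s,Z([[23,390],[411,390],[216,188],[216,588],[78,250],[78,527]]),.036,o)
A=np.c_[2*c[:,:2],np.ones(len(c))]; x=np.linalg.lstsq(A,(c[:,:2]**2).sum(1),rcond=None)[0]; print('housing',x[:2],np.sqrt(x[2]+x[0]**2+x[1]**2))
ax=x[:2]
kc=plane(s,K([[55,295],[550,295],[300,42],[300,548],[130,115],[475,478],[475,110],[125,478]]),.066,o)
A=np.c_[2*kc[:,:2],np.ones(len(kc))]; x=np.linalg.lstsq(A,(kc[:,:2]**2).sum(1),rcond=None)[0]; print('skirt',x[:2],np.sqrt(x[2]+x[0]**2+x[1]**2))
b=plane(s,K([[226,130],[333,125],[255,486],[357,480],[291,306]]),.115,o); print('bar',b[:,:2], np.linalg.norm(b[0]-b[2]),np.linalg.norm(b[0]-b[1]))
d=b[0]-b[2]+b[1]-b[3]; print('bar yaw',np.degrees(np.arctan2(d[1],d[0])),'mean',b[:4].mean(0))
t=plane(s,T([[290,97],[345,135],[275,253],[223,213],[283,175]]),.0845,o); print('tab',t[:,:2],t[:4].mean(0),np.linalg.norm(t[0]-t[1]),np.linalg.norm(t[1]-t[2]))
e=plane(s,T([[215,0],[615,295],[45,245],[440,545]]),.040,o); print('chute',e[:,:2]); d=e[0]-e[1]+e[2]-e[3]; print('yaw from edges',np.degrees(np.arctan2(d[1],d[0]))+90,np.linalg.norm(e[0]-e[1]))
l=plane(s,Z([90,301]),.048,o)[0]; print('lug',l)
C=cloud(s,o)
for p in [Z([90,301]),K([291,306]),T([283,175]),T([300,330]),Z([60,410]),K([150,300])]:
    u,v=np.round(p).astype(int); print(C[v,u])
# ribs
r=plane(s,Z([[121,233],[153,292],[262,212],[245,280],[372,305],[318,338],[386,445],[328,430],[303,551],[275,501],[174,569],[187,513],[65,489],[116,460],[40,352],[101,367]]),.043,o).reshape(8,2,3)
print('rib mid angles',np.degrees(np.arctan2(r[:,0,1]-r[:,1,1],r[:,0,0]-r[:,1,0])))
print('rib intersect centre'); 
n=np.stack([-(r[:,0]-r[:,1])[:,1],(r[:,0]-r[:,1])[:,0]],1); print(np.linalg.lstsq(n,(n*r[:,0,:2]).sum(1),rcond=None)[0])
E
```

```text
housing [0.55767495 0.03994931] 0.06826122108257275
skirt [0.55812364 0.0396715 ] 0.03552638986406415
bar [[0.5497296  0.01856039]
 [0.53978347 0.02675914]
 [0.57602079 0.05213743]
 [0.56605939 0.06012948]
 [0.55786877 0.0390039 ]] 0.042645566007802435 0.012889722369566148
bar yaw -128.13900965435596 mean [0.55789831 0.03939661 0.115     ]
tab [[ 4.65300345e-01 -5.49577007e-03]
 [ 4.62368672e-01  4.37991693e-03]
 [ 4.81664616e-01  9.92359944e-03]
 [ 4.84001170e-01 -2.07729957e-05]
 [ 4.73346321e-01  2.19370712e-03]] [0.4733337  0.00219674 0.0845    ] 0.010301645464908584 0.02007650029039375
chute [[ 0.45363975 -0.03234103]
 [ 0.43080638  0.05276346]
 [ 0.50266349 -0.02319639]
 [ 0.48229942  0.06498342]]
yaw from edges 13.9977640669738 0.08811434475345267
lug [ 0.5676168  -0.01165941  0.048     ]
[ 0.5675159  -0.01191251  0.0462273 ]
[0.55763724 0.0392492  0.11384051]
[0.47294192 0.00188649 0.08374914]
[0.47803033 0.01934626 0.04359175]
[0.6006866  0.00634499 0.04019617]
[0.57361991 0.02502185 0.07209231]
rib mid angles [-103.2789035  -146.80972448  168.61174316  123.78968677   77.59993675
   34.14068836  -13.17716621  -55.55365119]
rib intersect centre
[0.55843244 0.03990252]
```

Measured: axis (0.558, 0.0396), yaw about 14°, bar yaw -128°, and tab (0.473, 0.002, 0.0845), which agrees with the axis and yaw. The lug is at -79.6° and the chute at -166°, so it is two clicks short. Moving over the bar.

```bash
python3 -m inch '[{"linear":[-0.2,-0.28,-0.3],"twist":0.03,"gripper":1},{"linear":[-0.39,-0.545,-0.6],"twist":0.065,"gripper":1},{"linear":[-0.39,-0.545,-0.8],"twist":0.065,"gripper":1},{"linear":[-0.39,-0.545,-0.8],"twist":0.065,"gripper":1},{"linear":[-0.39,-0.545,-0.8],"twist":0.065,"gripper":1}]'
python3 - <<'E'
from h import *
o=robot.get_obs(); s=snap('wrist','w2'); print(o['joint_positions'],o['tool_pos'],o['ee_rot'])
E
```

```text
time: 2.42
tool_pos: [0.556, 0.0411, 0.1671]
ee_rot: [3.139, -0.001, -2.232]
wrist_force: [0.2, 0.3, 0.3]
width: 0.094
[-2.84198755e-02  1.24770993e-01  1.44934843e+00  8.91058223e-04
  1.56963628e+00 -2.50840415e+00] [0.55602139 0.0411095  0.16711514] [ 3.13932167e+00 -5.61594387e-04 -2.23240607e+00]
```

View pics/w2.png

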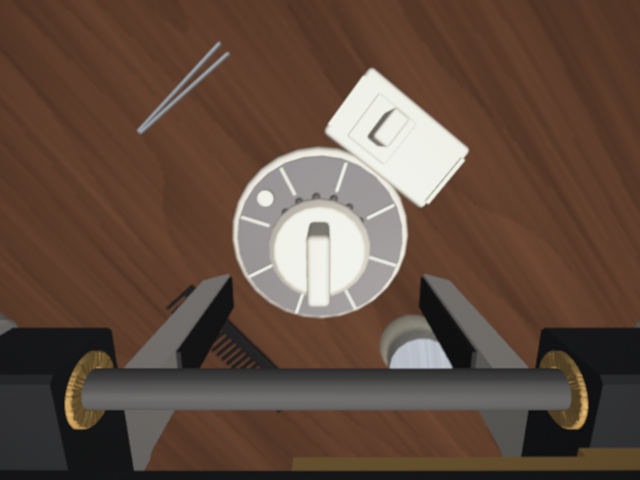

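```bash
python3 - <<'E'
from h import *
o=robot.get_obs(); print(o['tool_pos'],o['ee_rot'],o['qvel'])
s=dict(np.load('pics/w2.npz'))
b=plane(s,[[308,235],[329,235],[308,305],[329,305]],.115,o);print(b, b.mean(0)); d=b[2]+b[3]-b[0]-b[1]; print(np.degrees(np.arctan2(d[1],d[0])))
im=s['image'][215:315,270:370,::-1]; cv2.imwrite('pics/w2k.png',cv2.resize(im,None,fx=6,fy=6,interpolation=cv2.INTER_CUBIC))
E
```

```text
[0.55766881 0.04114408 0.16909125] [-3.14049608e+00  1.76268006e-03 -2.23199326e+00] [ 0.00253375 -0.00169077 -0.0581293  -0.00199414 -0.0010052  -0.00327753]
[[0.55167476 0.01796774 0.115     ]
 [0.54222607 0.02532176 0.115     ]
 [0.57863484 0.05174201 0.115     ]
 [0.56870253 0.05946892 0.115     ]] [0.56030955 0.03862511 0.115     ]
51.80643328309891
```

View pics/w2k.png

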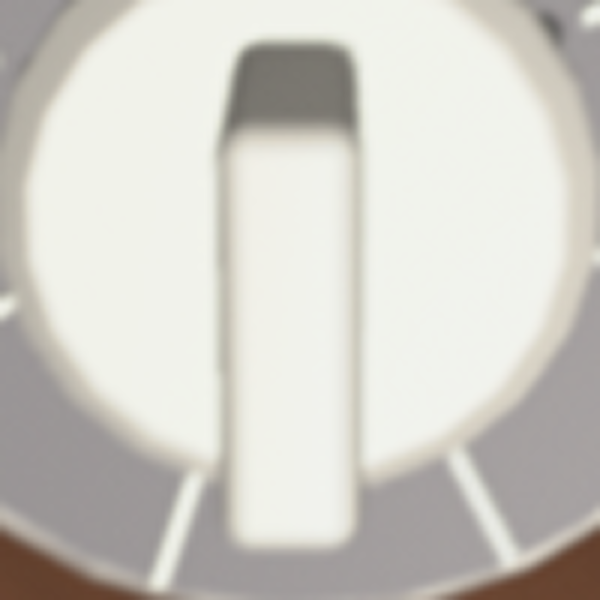

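```bash
python3 -m inch '[{"linear":[0.01,-0.01,-0.2],"twist":0,"gripper":0.6},{"linear":[0.01,-0.01,-0.4],"twist":0,"gripper":0.5},{"linear":[0.01,-0.01,-0.55],"twist":0,"gripper":0.4},{"linear":[0.01,-0.01,-0.65],"twist":0,"gripper":0.4},{"linear":[0.01,-0.01,-0.65],"twist":0,"gripper":0.4},{"linear":[0.01,-0.01,-0.65],"twist":0,"gripper":0.4}]'
python3 - <<'E'
from h import *
o=robot.get_obs(); s=snap('wrist','w3'); print(o['joint_positions'],o['tool_pos'],o['ee_rot'],o['wrist_force'],o['wrist_torque'])
E
```

```text
time: 2.97
tool_pos: [0.5596, 0.0394, 0.1039]
ee_rot: [-3.14, 0.001, -2.232]
wrist_force: [0.1, 0.5, 0.1]
width: 0.0573
[-3.09374643e-02  1.66292221e-01  1.53079261e+00  2.26345784e-04
  1.44254746e+00 -2.51107749e+00] [0.55958802 0.03938315 0.10392242] [-3.14014160e+00  1.33712304e-03 -2.23227671e+00] [0.08300179 0.48049927 0.14679922] [0.06478844 0.06223314 0.01237957]
```

View pics/w3.png

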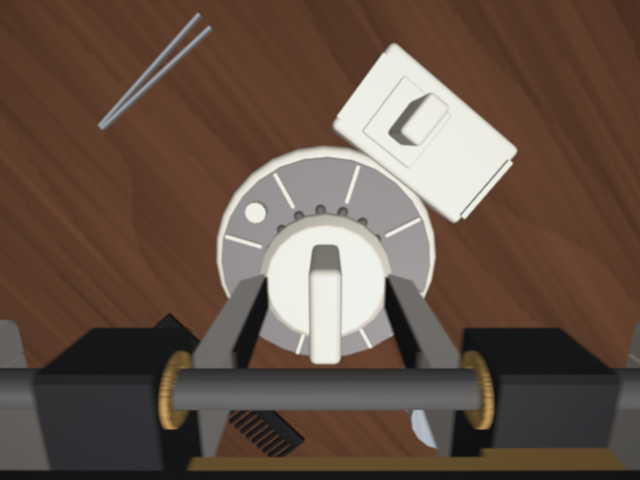

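The bar at (325,305) is centred between the fingers, and the lug is at (256,212). Closing on the bar.

```bash
python3 -m inch '[{"linear":[0,0,0],"twist":0,"gripper":0.25},{"linear":[0,0,0],"twist":0,"gripper":0.2},{"linear":[0,0,0],"twist":0,"gripper":0},{"linear":[0,0,0],"twist":0,"gripper":0},{"linear":[0,0,0],"twist":0,"gripper":0},{"linear":[0,0,0],"twist":0,"gripper":0}]'
python3 - <<'E'
from h import *
o=robot.get_obs(); print(o['tool_pos'],o['ee_rot'],o['wrist_force'],o['wrist_torque'])
E
```

```text
time: 3.52
tool_pos: [0.5588, 0.0384, 0.1027]
ee_rot: [-3.141, 0.0, -2.233]
wrist_force: [4.2, -3.9, -0.3]
width: 0.0135
[0.55884148 0.03840757 0.10269123] [-3.14085095e+00  1.95374515e-04 -2.23344785e+00] [ 4.17024253 -3.85940448 -0.30153147] [-0.60386724 -0.76812981 -0.04847608]
```

```bash
python3 -m inch '[{"linear":[0.008,-0.007,0],"twist":0,"gripper":0},{"linear":[0.008,-0.007,-0.02],"twist":0,"gripper":0},{"linear":[0.008,-0.007,-0.02],"twist":0,"gripper":0},{"linear":[0.008,-0.007,-0.02],"twist":0,"gripper":0}]'
python3 - <<'E'
from h import *
o=robot.get_obs(); print(o['tool_pos'],o['wrist_force'],o['wrist_torque'])
E
python3 -m inch '[{"linear":[0,0,-0.01],"twist":0,"gripper":0},{"linear":[0,0,-0.02],"twist":0,"gripper":0},{"linear":[0,0,-0.02],"twist":0,"gripper":0}]'
python3 - <<'E'
from h import *
o=robot.get_obs(); print(o['tool_pos'],o['wrist_force'],o['wrist_torque'])
E
```

```text
time: 3.85
tool_pos: [0.5592, 0.0382, 0.1005]
ee_rot: [3.141, 0.0, -2.233]
wrist_force: [-1.3, 1.4, 2.4]
width: 0.0138
[0.55918023 0.03815882 0.10052797] [-1.26036641  1.42988639  2.41213693] [ 0.34440448  0.42165032 -0.05928346]
time: 4.1
tool_pos: [0.5592, 0.0381, 0.0983]
ee_rot: [3.141, 0.0, -2.233]
wrist_force: [-2.7, 1.4, 3.1]
width: 0.0138
[0.55919106 0.03812097 0.09833109] [-2.7341235  1.4192764  3.1095544] [0.43753018 0.55973785 0.03753846]
```

```bash
for i in 1; do python3 -m inch '[{"linear":[0,0,-0.01],"twist":0,"gripper":0},{"linear":[0,0,-0.01],"twist":0,"gripper":0}]'; done
python3 -m inch '[{"linear":[0,0,-0.01],"twist":0,"gripper":0},{"linear":[0,0,-0.01],"twist":0,"gripper":0}]'
```

```text
time: 4.27
tool_pos: [0.5592, 0.0381, 0.0974]
ee_rot: [3.141, 0.0, -2.233]
wrist_force: [-2.7, 2.2, 3.4]
width: 0.0136
time: 4.43
tool_pos: [0.5592, 0.0381, 0.0963]
ee_rot: [3.141, 0.0, -2.233]
wrist_force: [-2.8, 2.2, 4.4]
width: 0.0138
```

```bash
python3 -m inch '[{"linear":[0,0,-0.01],"twist":0,"gripper":0},{"linear":[0,0,-0.01],"twist":0,"gripper":0}]'
```

```text
time: 4.6
tool_pos: [0.5592, 0.0381, 0.0954]
ee_rot: [3.141, 0.0, -2.233]
wrist_force: [-3.1, 2.2, 4.2]
width: 0.0139
```

```bash
python3 -m inch '[{"linear":[0.005,-0.004,-0.01],"twist":0,"gripper":0},{"linear":[0.005,-0.004,-0.01],"twist":0,"gripper":0}]'
python3 -m inch '[{"linear":[0,0,-0.01],"twist":0,"gripper":0},{"linear":[0,0,-0.01],"twist":0,"gripper":0}]'
```

```text
time: 4.77
tool_pos: [0.5594, 0.038, 0.0946]
ee_rot: [3.14, 0.0, -2.233]
wrist_force: [-3.8, 2.9, 6.2]
width: 0.0137
time: 4.93
tool_pos: [0.5594, 0.038, 0.094]
ee_rot: [3.14, 0.0, -2.233]
wrist_force: [-4.6, 2.2, 7.3]
width: 0.0135
```

```bash
python3 -m inch '[{"linear":[-0.008,0.006,-0.01],"twist":0,"gripper":0},{"linear":[-0.008,0.006,-0.01],"twist":0,"gripper":0}]'
python3 -m inch '[{"linear":[0,0,-0.01],"twist":0,"gripper":0},{"linear":[0,0,-0.01],"twist":0,"gripper":0}]'
```

```text
time: 5.1
tool_pos: [0.5592, 0.0382, 0.0936]
ee_rot: [-3.141, 0.0, -2.233]
wrist_force: [-5.1, 2.0, 8.2]
width: 0.0136
time: 5.27
tool_pos: [0.5593, 0.0382, 0.093]
ee_rot: [-3.141, 0.001, -2.233]
wrist_force: [-4.3, 2.7, 9.8]
width: 0.0138
```

```bash
python3 -m inch '[{"linear":[-0.005,0,-0.01],"twist":0,"gripper":0},{"linear":[-0.01,0,-0.02],"twist":0,"gripper":0},{"linear":[-0.01,0,-0.02],"twist":0,"gripper":0}]'
python3 - <<'E'
from h import *
o=robot.get_obs(); print(o['tool_pos'],o['wrist_force'],o['wrist_torque'])
E
```

```text
time: 5.52
tool_pos: [0.559, 0.0382, 0.0919]
ee_rot: [-3.139, 0.002, -2.233]
wrist_force: [-4.0, 2.3, 11.6]
width: 0.0136
[0.559035   0.03817095 0.09190568] [-4.0320262   2.31524236 11.56365075] [ 0.60030894  1.22763832 -0.02180963]
```

```bash
python3 -m inch '[{"linear":[-0.005,0.004,-0.007],"twist":-0.02,"gripper":0},{"linear":[-0.005,0.004,-0.007],"twist":-0.04,"gripper":0},{"linear":[-0.005,0.004,-0.007],"twist":-0.06,"gripper":0},{"linear":[-0.005,0.004,-0.007],"twist":-0.08,"gripper":0}]'
python3 - <<'E'
from h import *
o=robot.get_obs(); print(o['tool_pos'],o['wrist_force'],o['wrist_torque'])
E
```

```text
time: 5.85
tool_pos: [0.5589, 0.0383, 0.0911]
ee_rot: [-3.138, 0.002, -2.318]
wrist_force: [-3.1, 1.4, 9.9]
width: 0.0134
[0.55892149 0.03827733 0.09112583] [-3.14487963  1.38212494  9.9192546 ] [0.48316931 0.97550966 0.1816261 ]
```

```bash
python3 -m inch '[{"linear":[0,0,-0.01],"twist":0,"gripper":0},{"linear":[0,0,-0.01],"twist":0,"gripper":0}]'
python3 - <<'E'
from h import *
o=robot.get_obs(); s=snap('wrist','w4');print(o['tool_pos'],o['wrist_force'],o['wrist_torque'])
E
```

```text
time: 6.02
tool_pos: [0.5589, 0.0383, 0.0904]
ee_rot: [-3.138, 0.002, -2.317]
wrist_force: [-2.9, 1.6, 12.0]
width: 0.0135
[0.558908   0.03825958 0.09038535] [-2.85910557  1.56211947 12.01960999] [ 0.49050704  1.12914656 -0.01574018]
```

View pics/w4.png

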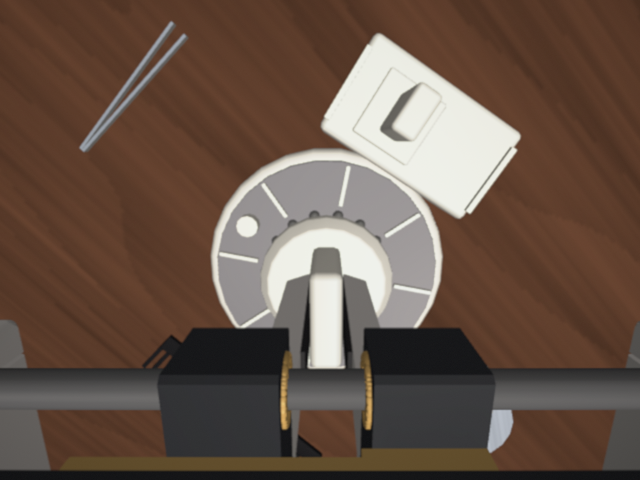

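```bash
cat >> h.py <<'E'
def lug(s,o,ax=(.5585,.0393),yaw=14.):
    Ti=np.linalg.inv(T_wc(s,o)); K=s['mtx']; k=float(s['k1']); g=cv2.cvtColor(s['image'],cv2.COLOR_RGB2GRAY)
    a=np.radians(np.arange(0,360,.5))
    def samp(r,z):
        P=np.c_[ax[0]+r*np.cos(a),ax[1]+r*np.sin(a),np.full(len(a),z)]@Ti[:3,:3].T+Ti[:3,3]
        x=P[:,:2]/P[:,2:]; x=x*(1+k*(x**2).sum(1,keepdims=True)); uv=(x*K[0,0]+[K[0,2],K[1,2]]).astype(np.float32)
        return cv2.remap(g,uv[:,0].reshape(-1,1),uv[:,1].reshape(-1,1),cv2.INTER_LINEAR,borderValue=0)[:,0].astype(float)
    m=(np.minimum.reduce([samp(r,.048) for r in(.0495,.052,.0545)])>205)
    out=[];i=0
    # runs
    d=np.flatnonzero(np.diff(np.r_[0,m.astype(int),0])); 
    for b,e in d.reshape(-1,2):
        w=(e-b)*.5
        if w>3: 
            c=(b+e-1)/4.; out.append((round(c,1),w,'short_of_chute=%.1f'%((c-(180+yaw)+720)%360)))
    return out
def look(f):
    o=robot.get_obs(); s=snap('wrist',f); print(o['time'],o['tool_pos'],np.degrees(o['ee_rot'][2]),'F',o['wrist_force'].round(1),'T',o['wrist_torque'].round(3)); print('lug',lug(s,o))
E
python3 - <<'E'
from h import *
import pickle
s=dict(np.load('pics/w1.npz'));o=pickle.load(open('pics/w1.pkl','rb')); print(lug(s,o))
look('w5')
E
```

```text
[(np.float64(33.0), np.float64(3.5), 'short_of_chute=199.0'), (np.float64(78.5), np.float64(3.5), 'short_of_chute=244.5'), (np.float64(168.5), np.float64(3.5), 'short_of_chute=334.5'), (np.float64(213.0), np.float64(3.5), 'short_of_chute=19.0'), (np.float64(280.2), np.float64(12.0), 'short_of_chute=86.2'), (np.float64(302.5), np.float64(3.5), 'short_of_chute=108.5')]
6.0667 [0.55893228 0.0382762  0.0904939 ] -132.76027565209438 F [-3.8  1.8 11.5] T [0.504 1.111 0.055]
lug [(np.float64(46.8), np.float64(15.0), 'short_of_chute=212.8'), (np.float64(282.0), np.float64(10.5), 'short_of_chute=88.0')]
```

```bash
python3 -m inch '[{"linear":[0,0,-0.007],"twist":-0.02,"gripper":0},{"linear":[0,0,-0.007],"twist":-0.04,"gripper":0},{"linear":[0,0,-0.007],"twist":-0.06,"gripper":0},{"linear":[0,0,-0.007],"twist":-0.08,"gripper":0}]'
python3 -c "
from h import *
look('w6')"
```

```text
time: 6.45
tool_pos: [0.5589, 0.0383, 0.0901]
ee_rot: [-3.138, 0.003, -2.401]
wrist_force: [-4.1, 1.5, 12.4]
width: 0.0134
6.45 [0.5589457  0.0382994  0.09011149] -137.58199004935588 F [-4.1  1.5 12.4] T [0.442 1.217 0.214]
lug [(np.float64(42.2), np.float64(15.0), 'short_of_chute=208.2'), (np.float64(278.0), np.float64(10.5), 'short_of_chute=84.0')]
```

```bash
python3 -m inch '[{"linear":[0,0,-0.003],"twist":-0.02,"gripper":0},{"linear":[0,0,-0.003],"twist":-0.04,"gripper":0},{"linear":[0,0,-0.003],"twist":-0.06,"gripper":0},{"linear":[0,0,-0.003],"twist":-0.08,"gripper":0},{"linear":[0,0,-0.003],"twist":-0.1,"gripper":0},{"linear":[0,0,-0.003],"twist":-0.12,"gripper":0}]'
python3 -c "
from h import *
look('w7')"
```

```text
time: 7.0
tool_pos: [0.559, 0.0383, 0.0899]
ee_rot: [-3.139, 0.003, -2.527]
wrist_force: [-3.8, 0.7, 13.1]
width: 0.014
7.0 [0.55897781 0.03830816 0.08993163] -144.77917307007465 F [-3.8  0.7 13.1] T [0.473 1.205 0.198]
lug [(np.float64(35.0), np.float64(14.5), 'short_of_chute=201.0'), (np.float64(271.0), np.float64(10.5), 'short_of_chute=77.0')]
```

```bash
python3 -m inch '[{"linear":[0.005,0,0],"twist":-0.02,"gripper":0},{"linear":[0.005,0,0],"twist":-0.04,"gripper":0},{"linear":[0.005,0,0],"twist":-0.06,"gripper":0},{"linear":[0.005,0,0],"twist":-0.08,"gripper":0},{"linear":[0.005,0,0],"twist":-0.1,"gripper":0},{"linear":[0.005,0,0],"twist":-0.12,"gripper":0},{"linear":[0.005,0,0],"twist":-0.14,"gripper":0},{"linear":[0.005,0,0],"twist":-0.16,"gripper":0}]'
python3 -c "
from h import *
look('w8')"
```

```text
time: 7.72
tool_pos: [0.5591, 0.0384, 0.0898]
ee_rot: [-3.14, 0.003, -2.694]
wrist_force: [-3.9, 1.6, 13.2]
width: 0.0137
7.7167 [0.55908601 0.0383608  0.08983226] -154.38181921634774 F [-3.9  1.6 13.2] T [0.516 1.434 0.081]
lug [(np.float64(25.5), np.float64(14.5), 'short_of_chute=191.5'), (np.float64(261.5), np.float64(10.5), 'short_of_chute=67.5')]
```

```bash
python3 -m inch '[{"linear":[-0.005,0,0],"twist":-0.02,"gripper":0},{"linear":[-0.01,0,0],"twist":-0.045,"gripper":0},{"linear":[-0.01,0,0],"twist":-0.07,"gripper":0},{"linear":[-0.01,0,0],"twist":-0.095,"gripper":0},{"linear":[-0.01,0,0],"twist":-0.12,"gripper":0},{"linear":[-0.01,0,0],"twist":-0.145,"gripper":0},{"linear":[-0.01,0,0],"twist":-0.17,"gripper":0},{"linear":[-0.01,0,0],"twist":-0.195,"gripper":0}]'
python3 -c "
from h import *
look('w9')"
```

```text
time: 8.43
tool_pos: [0.5589, 0.0384, 0.0901]
ee_rot: [-3.14, 0.005, -2.899]
wrist_force: [-3.8, 1.4, 13.0]
width: 0.0138
8.4333 [0.5588941  0.03838297 0.09007169] -166.10083012448536 F [-3.8  1.4 13. ] T [0.491 1.072 0.188]
lug [(np.float64(13.8), np.float64(15.0), 'short_of_chute=179.8'), (np.float64(250.0), np.float64(10.5), 'short_of_chute=56.0')]
```

```bash
python3 -m inch '[{"linear":[0,0,0],"twist":-0.02,"gripper":0},{"linear":[0,0,0],"twist":-0.045,"gripper":0},{"linear":[0,0,0],"twist":-0.07,"gripper":0},{"linear":[0,0,0],"twist":-0.095,"gripper":0},{"linear":[0,0,0],"twist":-0.12,"gripper":0},{"linear":[0,0,0],"twist":-0.145,"gripper":0},{"linear":[0,0,0],"twist":-0.17,"gripper":0},{"linear":[0,0,0],"twist":-0.195,"gripper":0}]'
python3 -c "
from h import *
look('w10')"
```

```text
time: 9.15
tool_pos: [0.5589, 0.0384, 0.0901]
ee_rot: [-3.141, 0.005, -3.103]
wrist_force: [-2.9, 1.1, 13.1]
width: 0.014
9.15 [0.55889859 0.0384127  0.09007492] -177.79619246765543 F [-2.9  1.1 13.1] T [0.468 1.049 0.177]
lug [(np.float64(4.8), np.float64(10.0), 'short_of_chute=170.8'), (np.float64(238.5), np.float64(10.5), 'short_of_chute=44.5'), (np.float64(357.0), np.float64(5.5), 'short_of_chute=163.0')]
```

View pics/w10.png

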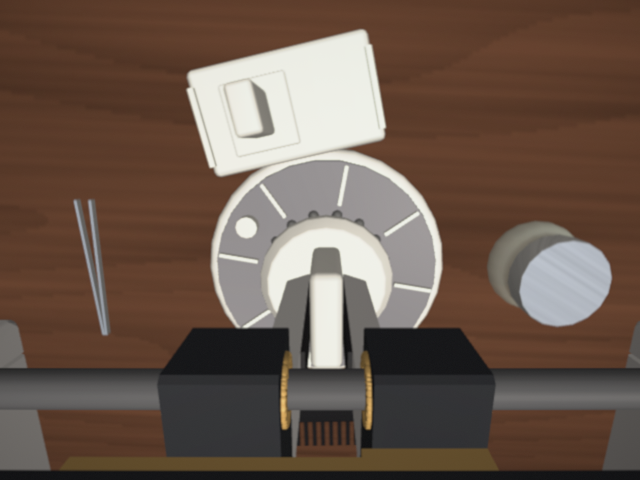

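```bash
python3 -m inch '[{"linear":[0,0,0],"twist":-0.02,"gripper":0},{"linear":[0,0,0],"twist":-0.045,"gripper":0},{"linear":[0,0,0],"twist":-0.07,"gripper":0},{"linear":[0,0,0],"twist":-0.095,"gripper":0},{"linear":[0,0,0],"twist":-0.12,"gripper":0},{"linear":[0,0,0],"twist":-0.145,"gripper":0},{"linear":[0,0,0],"twist":-0.17,"gripper":0},{"linear":[0,0,0],"twist":-0.195,"gripper":0}]'
python3 -c "
from h import *
look('w11')"
```

```text
time: 9.87
tool_pos: [0.559, 0.0384, 0.0901]
ee_rot: [3.141, 0.005, 2.976]
wrist_force: [-3.1, 1.3, 13.9]
width: 0.0137
9.8667 [0.55895357 0.03840126 0.09010431] 170.5157321342722 F [-3.1  1.3 13.9] T [0.502 1.003 0.286]
lug [(np.float64(227.2), np.float64(11.0), 'short_of_chute=33.2'), (np.float64(350.5), np.float64(15.5), 'short_of_chute=156.5')]
```

```bash
python3 -m inch '[{"linear":[0,0,0],"twist":-0.02,"gripper":0},{"linear":[0,0,0],"twist":-0.04,"gripper":0},{"linear":[0,0,0],"twist":-0.06,"gripper":0},{"linear":[0,0,0],"twist":-0.08,"gripper":0},{"linear":[0,0,0],"twist":-0.1,"gripper":0},{"linear":[0,0,0],"twist":-0.12,"gripper":0},{"linear":[0,0,0],"twist":-0.14,"gripper":0},{"linear":[0,0,0],"twist":-0.16,"gripper":0}]'
python3 -c "
from h import *
look('w12')"
```

```text
time: 10.58
tool_pos: [0.559, 0.0384, 0.0901]
ee_rot: [3.14, 0.005, 2.809]
wrist_force: [-3.9, 1.1, 12.2]
width: 0.0138
10.5833 [0.55895392 0.03842735 0.09008773] 160.92049130961442 F [-3.9  1.1 12.2] T [0.465 0.993 0.221]
lug [(np.float64(217.5), np.float64(10.5), 'short_of_chute=23.5'), (np.float64(340.8), np.float64(16.0), 'short_of_chute=146.8')]
```

```bash
python3 -m inch '[{"linear":[0,0,0],"twist":-0.02,"gripper":0},{"linear":[0,0,0],"twist":-0.045,"gripper":0},{"linear":[0,0,0],"twist":-0.07,"gripper":0},{"linear":[0,0,0],"twist":-0.095,"gripper":0},{"linear":[0,0,0],"twist":-0.12,"gripper":0},{"linear":[0,0,0],"twist":-0.145,"gripper":0},{"linear":[0,0,0],"twist":-0.17,"gripper":0},{"linear":[0,0,0],"twist":-0.195,"gripper":0}]'
python3 -c "
from h import *
look('w13')"
```

```text
time: 11.3
tool_pos: [0.5589, 0.0384, 0.0901]
ee_rot: [3.139, 0.005, 2.604]
wrist_force: [-3.3, 2.2, 11.9]
width: 0.0135
11.3 [0.55894047 0.03844851 0.09007767] 149.20045169577077 F [-3.3  2.2 11.9] T [0.495 0.984 0.19 ]
lug [(np.float64(205.5), np.float64(10.5), 'short_of_chute=11.5'), (np.float64(329.0), np.float64(15.5), 'short_of_chute=135.0')]
```

```bash
python3 -m inch '[{"linear":[0,0,0],"twist":-0.02,"gripper":0},{"linear":[0,0,0],"twist":-0.045,"gripper":0},{"linear":[0,0,0],"twist":-0.07,"gripper":0},{"linear":[0,0,0],"twist":-0.095,"gripper":0},{"linear":[0,0,0],"twist":-0.12,"gripper":0},{"linear":[0,0,0],"twist":-0.145,"gripper":0},{"linear":[0,0,0],"twist":-0.17,"gripper":0},{"linear":[0,0,0],"twist":-0.19,"gripper":0},{"linear":[0,0,0],"twist":-0.19,"gripper":0}]'
python3 -c "
from h import *
look('w14')"
```

```text
time: 12.1
tool_pos: [0.559, 0.0384, 0.0901]
ee_rot: [3.138, 0.004, 2.405]
wrist_force: [-2.6, 1.6, 13.1]
width: 0.0141
12.1 [0.55895755 0.03843927 0.09008049] 137.82115720483068 F [-2.6  1.6 13.1] T [0.428 1.018 0.012]
lug [(np.float64(194.0), np.float64(10.5), 'short_of_chute=0.0'), (np.float64(317.8), np.float64(16.0), 'short_of_chute=123.8')]
```

View pics/w14.png

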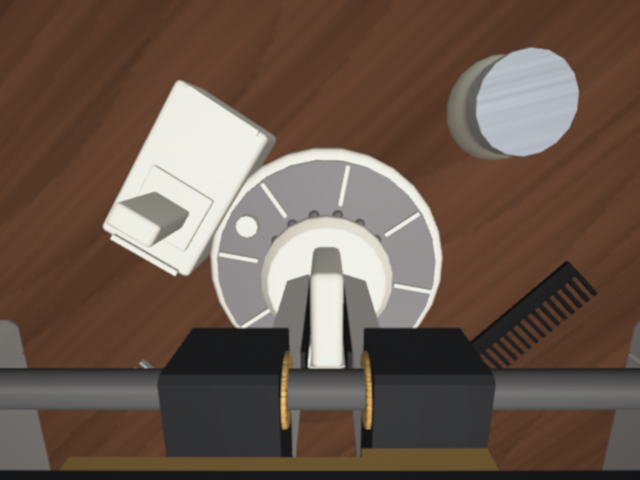

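The lug at (246,226) faces the chute. Next I let the knob up slowly.

```bash
python3 -m inch '[{"linear":[0,0,0.02],"twist":0,"gripper":0},{"linear":[0,0,0.04],"twist":0,"gripper":0},{"linear":[0,0,0.06],"twist":0,"gripper":0},{"linear":[0,0,0.08],"twist":0,"gripper":0},{"linear":[0,0,0.1],"twist":0,"gripper":0},{"linear":[0,0,0.12],"twist":0,"gripper":0},{"linear":[0,0,0.14],"twist":0,"gripper":0},{"linear":[0,0,0.155],"twist":0,"gripper":0},{"linear":[0,0,0.155],"twist":0,"gripper":0}]'
python3 -c "
from h import *
look('w15')"
```

```text
time: 12.9
tool_pos: [0.5586, 0.0385, 0.1026]
ee_rot: [3.139, 0.003, 2.406]
wrist_force: [4.7, 1.4, 1.7]
width: 0.014
12.9 [0.55856734 0.03848843 0.10257207] 137.83758974273192 F [4.7 1.4 1.7] T [ 0.515 -1.175  0.043]
lug [(np.float64(194.8), np.float64(11.0), 'short_of_chute=0.8'), (np.float64(318.0), np.float64(17.5), 'short_of_chute=124.0')]
```

```bash
python3 -m inch '[{"linear":[0,0,0.005],"twist":0,"gripper":0.2},{"linear":[0,0,0.005],"twist":0,"gripper":0.4},{"linear":[0,0,0.005],"twist":0,"gripper":0.5},{"linear":[0,0,0.1],"twist":0,"gripper":0.5},{"linear":[0,0,0.4],"twist":0,"gripper":0.5},{"linear":[0,0,0.7],"twist":0,"gripper":0.5},{"linear":[0,0,0.7],"twist":0,"gripper":0.5},{"linear":[0,0,0.7],"twist":0,"gripper":0.5}]'
python3 -c "
from h import *
look('w16'); snap('scene','s16'); im=cv2.imread('pics/s16.png'); cv2.imwrite('pics/s16z.png',cv2.resize(im[180:300,240:400],None,fx=5,fy=5,interpolation=cv2.INTER_CUBIC))"
```

```text
time: 13.62
tool_pos: [0.558, 0.0382, 0.1752]
ee_rot: [3.139, 0.004, 2.406]
wrist_force: [-0.5, 0.4, -0.4]
width: 0.0472
13.6167 [0.55803945 0.03824917 0.17515916] 137.83343116672793 F [-0.5  0.4 -0.4] T [-0.031  0.084 -0.001]
lug [(np.float64(194.5), np.float64(10.5), 'short_of_chute=0.5')]
```

View pics/w16.png

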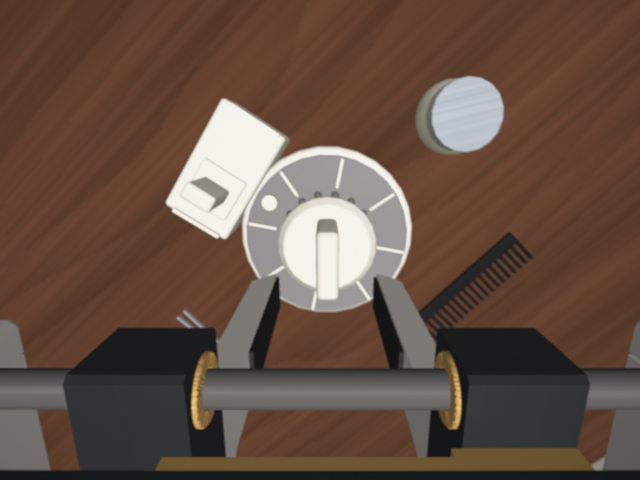

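View pics/s16z.png

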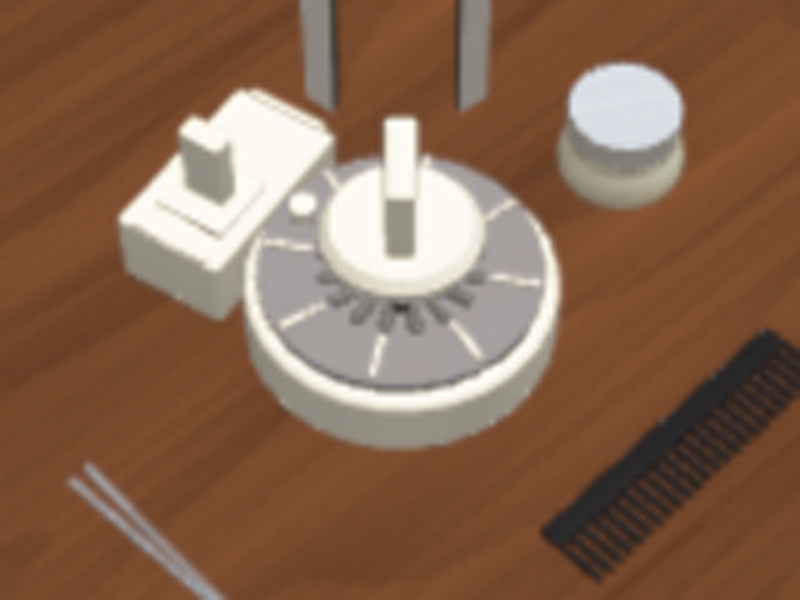

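```bash
python3 - <<'E'
from h import *
for f,l,ribs in [('scene0',(316,325),[(292,230),(290,300),(357,350),(447,348),(510,297),(505,227)]),('s16',(303,205),[(285,243),(303,315),(378,355),(467,338),(515,280),(500,210)])]:
    s=dict(np.load('pics/%s.npz'%f)); print(f)
    q=lambda p:np.array(p,float)/5+[240,180]-.4
    h=plane(s,q([[247,290],[560,290]]),.036); print(h[:,:2])
    for ax in [(.5585,.0393),(.5575,.0405)]:
        a=plane(s,q(l),.048)[0,:2]-ax; print('lug',np.degrees(np.arctan2(a[1],a[0]))%360,np.linalg.norm(a))
        r=plane(s,q(ribs),.043)[:,:2]-ax; print('ribs mod45',(np.degrees(np.arctan2(r[:,1],r[:,0]))%45).round(1))
E
```

```text
scene0
[[ 0.52322021 -0.01816845]
 [ 0.61430991  0.08325525]]
lug 276.51272089550184 0.05319149382350784
ribs mod45 [29.8 29.  28.2 25.9 24.1 23.5]
lug 277.4141168692429 0.05450391855388471
ribs mod45 [31.6 30.4 28.5 25.1 22.5 21.9]
s16
[[ 0.52322021 -0.01816845]
 [ 0.61430991  0.08325525]]
lug 196.89422871501944 0.04969564287436796
ribs mod45 [38.6 39.9 38.3 37.  34.6 34.3]
lug 198.57315947557225 0.049108609236178186
ribs mod45 [40.4 41.1 38.4 35.8 32.9 32.9]
```

The drum is at rest with the lug at the chute (0.5° error). The scene ribs now match the 36.5° rest phase. At the start they were still settling, which explains the early offset. Now the hatch.

```bash
python3 -m inch '[{"linear":[-0.1,-0.04,0],"twist":0.11,"gripper":0.5},{"linear":[-0.2,-0.08,0],"twist":0.22,"gripper":0.5},{"linear":[-0.3,-0.12,0],"twist":0.33,"gripper":0.5},{"linear":[-0.4,-0.16,0],"twist":0.44,"gripper":0.5},{"linear":[-0.5,-0.21,0],"twist":0.55,"gripper":0.5},{"linear":[-0.6,-0.26,0],"twist":0.66,"gripper":0.5},{"linear":[-0.7,-0.3,0],"twist":0.77,"gripper":0.5},{"linear":[-0.85,-0.36,0],"twist":0.88,"gripper":0.5},{"linear":[-0.85,-0.36,0],"twist":0.937,"gripper":0.5},{"linear":[-0.85,-0.36,0],"twist":0.937,"gripper":0.5}]'
python3 -m inch '[{"linear":[0,0,-0.2],"twist":0,"gripper":0.5},{"linear":[0,0,-0.4],"twist":0,"gripper":0.5},{"linear":[0,0,-0.5],"twist":0,"gripper":0.5},{"linear":[0,0,-0.5],"twist":0,"gripper":0.5}]'
python3 -c "
from h import *
look('w17'); snap('top','t17')"
```

```text
time: 14.55
tool_pos: [0.4705, 0.0024, 0.1706]
ee_rot: [3.14, -0.003, -2.896]
wrist_force: [-0.3, 0.6, -0.9]
width: 0.0466
time: 14.88
tool_pos: [0.4697, 0.0029, 0.1184]
ee_rot: [3.139, -0.008, -2.897]
wrist_force: [-0.7, 0.2, -0.2]
width: 0.0466
14.8833 [0.46966372 0.00286864 0.11843168] -165.9916542245598 F [-0.7  0.2 -0.2] T [ 0.044  0.045 -0.026]
lug [(np.float64(174.0), np.float64(3.5), 'short_of_chute=340.0'), (np.float64(195.0), np.float64(12.5), 'short_of_chute=1.0'), (np.float64(216.5), np.float64(3.5), 'short_of_chute=22.5'), (np.float64(303.0), np.float64(3.5), 'short_of_chute=109.0')]
```

View pics/w17.png

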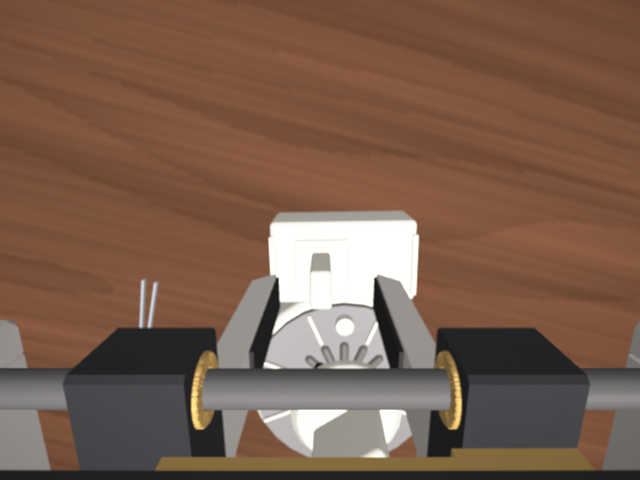

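```bash
python3 -m inch '[{"linear":[0.015,-0.01,-0.15],"twist":0,"gripper":0.5},{"linear":[0.015,-0.01,-0.3],"twist":0,"gripper":0.5},{"linear":[0.015,-0.01,-0.42],"twist":0,"gripper":0.5},{"linear":[0.015,-0.01,-0.42],"twist":0,"gripper":0.5},{"linear":[0.015,-0.01,-0.42],"twist":0,"gripper":0.5}]'
python3 -c "
from h import *
look('w18')"
```

```text
time: 15.4
tool_pos: [0.4739, 0.0015, 0.0809]
ee_rot: [3.142, 0.0, -2.896]
wrist_force: [1.0, 0.8, 1.0]
width: 0.0467
15.4 [0.47392406 0.00152866 0.08092286] -165.94898089043187 F [1.  0.8 1. ] T [ 0.021  0.009 -0.025]
lug [(np.float64(195.2), np.float64(11.0), 'short_of_chute=1.2')]
```

View pics/w18.png

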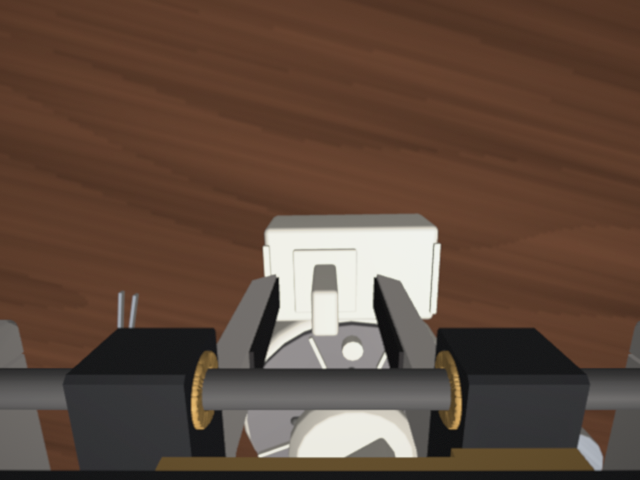

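```bash
python3 -m inch '[{"linear":[0,0,-0.04],"twist":0,"gripper":0.3},{"linear":[0,0,-0.04],"twist":0,"gripper":0.2},{"linear":[0,0,-0.04],"twist":0,"gripper":0.1},{"linear":[0,0,-0.04],"twist":0,"gripper":0},{"linear":[0,0,-0.04],"twist":0,"gripper":0},{"linear":[0,0,-0.04],"twist":0,"gripper":0}]'
```

```text
time: 15.95
tool_pos: [0.4738, 0.0014, 0.0766]
ee_rot: [-3.141, 0.0, -2.896]
wrist_force: [0.0, -0.0, 1.2]
width: 0.0116
```

```bash
python3 -m inch '[{"linear":[-0.01,0.04,0],"twist":0,"gripper":0},{"linear":[-0.02,0.08,0],"twist":0,"gripper":0},{"linear":[-0.03,0.12,0],"twist":0,"gripper":0},{"linear":[-0.04,0.16,0],"twist":0,"gripper":0},{"linear":[-0.05,0.2,0],"twist":0,"gripper":0},{"linear":[-0.06,0.24,0],"twist":0,"gripper":0},{"linear":[-0.068,0.275,0],"twist":0,"gripper":0},{"linear":[-0.073,0.291,0],"twist":0,"gripper":0},{"linear":[-0.073,0.291,0],"twist":0,"gripper":0}]'
python3 -m inch '[{"linear":[-0.0025,0.01,0],"twist":0,"gripper":0},{"linear":[-0.005,0.02,0],"twist":0,"gripper":0},{"linear":[-0.005,0.02,0],"twist":0,"gripper":0}]'
```

```text
time: 16.7
tool_pos: [0.4661, 0.0304, 0.0765]
ee_rot: [-3.14, -0.001, -2.896]
wrist_force: [-2.2, -4.1, 4.9]
width: 0.0121
time: 16.95
tool_pos: [0.4661, 0.0306, 0.0766]
ee_rot: [-3.137, -0.001, -2.897]
wrist_force: [-1.8, -7.9, 4.0]
width: 0.0119
```

```bash
python3 -m inch '[{"linear":[-0.0025,0.01,0],"twist":0,"gripper":0},{"linear":[-0.005,0.02,0],"twist":0,"gripper":0},{"linear":[-0.005,0.02,0],"twist":0,"gripper":0},{"linear":[-0.005,0.02,0],"twist":0,"gripper":0}]'
python3 -c "
from h import *
look('w19')"
```

```text
time: 17.28
tool_pos: [0.466, 0.0307, 0.0766]
ee_rot: [-3.133, -0.0, -2.897]
wrist_force: [-1.3, -14.2, 1.8]
width: 0.0115
17.2833 [0.46602191 0.03074368 0.07661183] -166.00557222702795 F [ -1.3 -14.2   1.8] T [-1.923  0.178  0.237]
lug []
```

View pics/w19.png

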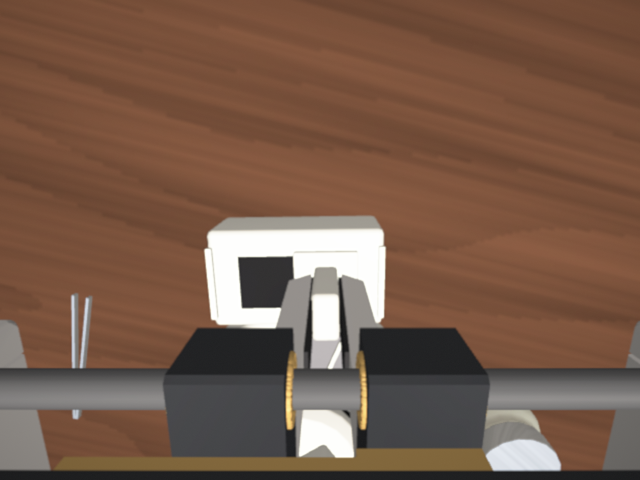

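```bash
python3 -m inch '[{"linear":[0.002,-0.01,0],"twist":0,"gripper":0.1},{"linear":[0.005,-0.02,0],"twist":0,"gripper":0.3},{"linear":[0.01,-0.04,0],"twist":0,"gripper":0.45},{"linear":[0.01,-0.04,0],"twist":0,"gripper":0.45},{"linear":[0.01,-0.04,0.2],"twist":0,"gripper":0.45},{"linear":[0.01,-0.04,0.5],"twist":0,"gripper":0.45},{"linear":[0.01,-0.04,0.9],"twist":0,"gripper":0.45},{"linear":[0.01,-0.04,0.9],"twist":0,"gripper":0.45}]'
python3 -m inch '[{"linear":[-0.4,0,0.2],"twist":0,"gripper":0.45},{"linear":[-0.8,0,0.4],"twist":0,"gripper":0.45},{"linear":[-0.9,0,0.4],"twist":0,"gripper":0.45},{"linear":[-0.9,0,0.4],"twist":0,"gripper":0.45},{"linear":[-0.9,0,0.4],"twist":0,"gripper":0.45}]'
python3 - <<'E'
from h import *
look('w20'); snap('scene','s20'); snap('top','t20')
for f,c in [('s20',(180,240)),('t20',(215,230))]:
    im=cv2.imread('pics/%s.png'%f); cv2.imwrite('pics/%sz.png'%f,cv2.resize(im[c[0]:c[0]+120,c[1]:c[1]+160],None,fx=5,fy=5,interpolation=cv2.INTER_CUBIC))
E
```

```text
time: 18.0
tool_pos: [0.4704, 0.0312, 0.1741]
ee_rot: [-3.139, 0.014, -2.896]
wrist_force: [1.7, 0.6, 0.7]
width: 0.0425
time: 18.42
tool_pos: [0.3766, 0.0311, 0.2065]
ee_rot: [3.141, 0.003, -2.896]
wrist_force: [1.0, 0.1, -0.5]
width: 0.0423
18.4167 [0.37659364 0.03110432 0.20652669] -165.915890044265 F [ 1.   0.1 -0.5] T [0.008 0.012 0.017]
lug [(np.float64(19.5), np.float64(18.5), 'short_of_chute=185.5'), (np.float64(38.8), np.float64(5.0), 'short_of_chute=204.8'), (np.float64(71.5), np.float64(34.5), 'short_of_chute=237.5'), (np.float64(97.2), np.float64(11.0), 'short_of_chute=263.2'), (np.float64(190.5), np.float64(36.5), 'short_of_chute=356.5'), (np.float64(329.0), np.float64(7.5), 'short_of_chute=135.0')]
```

View pics/s20z.png

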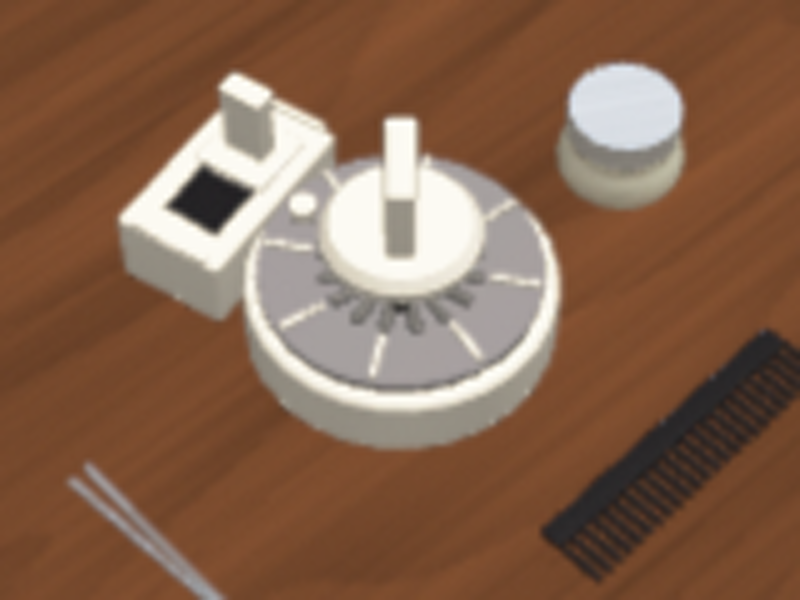

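View pics/t20z.png

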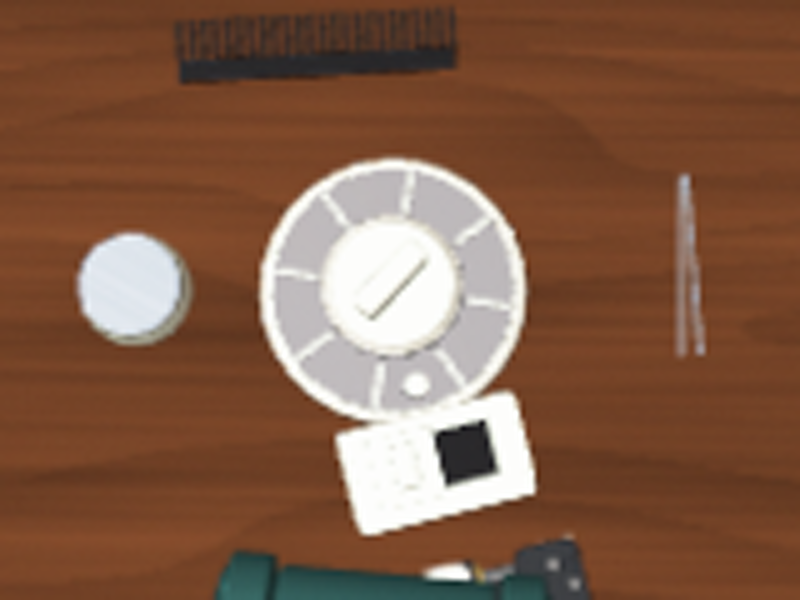

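View pics/w20.png

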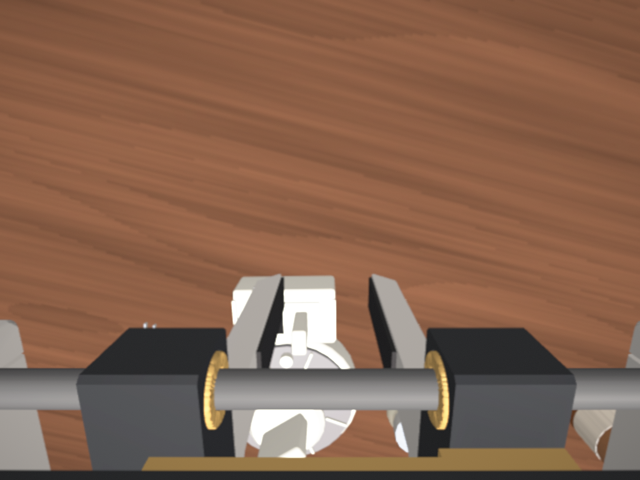

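```bash
python3 - <<'E'
from h import *
a=np.radians(14); ey=np.array([-np.sin(a),np.cos(a)])
z=lambda p,c:np.array(p,float)/5+c-.4
s=dict(np.load('pics/s20.npz'));p=plane(s,z([[207,134],[247,90]],[240,180]),.0845)[:,:2]; print('scene tab travel',(p[1]-p[0])@ey,p)
s=dict(np.load('pics/t20.npz'));l=plane(s,z([416,384],[230,215]),.048)[0,:2]; c=plane(s,z([392.5,290],[230,215]),.036)[0,:2]; d=l-c; print('lug top',np.degrees(np.arctan2(d[1],d[0]))%360,l,c)
# depth tab centroid
C=cloud(s); 
for f in ['top0','t20']:
    s=dict(np.load('pics/%s.npz'%f)); C=cloud(s).reshape(-1,3); m=(C[:,2]>.068)&(C[:,2]<.095)&(abs(C[:,0]-.47)<.03)&(abs(C[:,1]-.015)<.045); print(f,m.sum(),C[m].mean(0),C[m][:,:2].mean(0)@ey)
# bystanders: diff of top pics
a=cv2.imread('pics/top0.png').astype(int);b=cv2.imread('pics/t20.png').astype(int); m=(abs(a-b).max(2)>30).astype(np.uint8); n,_,st,ce=cv2.connectedComponentsWithStats(m)
print([tuple(x) for x in st[1:] if x[4]>8])
E
```

```text
scene tab travel 0.030119436803941992 [[0.47652481 0.00134425]
 [0.46850677 0.03038663]]
lug top 194.78072529776807 [0.51000087 0.02604443] [0.55965048 0.03914456]
top0 42 [4.74318175e-01 4.03989382e-04 8.39450809e-02] -0.1143559627787142
t20 42 [0.46641796 0.02996102 0.08389705] -0.08376566243552216
[(np.int32(298), np.int32(251), np.int32(5), np.int32(8), np.int32(12)), (np.int32(310), np.int32(250), np.int32(3), np.int32(7), np.int32(12)), (np.int32(313), np.int32(251), np.int32(4), np.int32(7), np.int32(14)), (np.int32(294), np.int32(252), np.int32(6), np.int32(8), np.int32(14)), (np.int32(321), np.int32(259), np.int32(9), np.int32(7), np.int32(27)), (np.int32(301), np.int32(267), np.int32(15), np.int32(7), np.int32(25)), (np.int32(326), np.int32(269), np.int32(5), np.int32(4), np.int32(20)), (np.int32(302), np.int32(275), np.int32(6), np.int32(4), np.int32(12)), (np.int32(309), np.int32(274), np.int32(7), np.int32(5), np.int32(12)), (np.int32(324), np.int32(274), np.int32(8), np.int32(3), np.int32(10)), (np.int32(287), np.int32(279), np.int32(8), np.int32(5), np.int32(16)), (np.int32(289), np.int32(282), np.int32(8), np.int32(5), np.int32(14)), (np.int32(314), np.int32(284), np.int32(6), np.int32(10), np.int32(13)), (np.int32(316), np.int32(284), np.int32(7), np.int32(8), np.int32(15)), (np.int32(300), np.int32(288), np.int32(4), np.int32(7), np.int32(12)), (np.int32(304), np.int32(288), np.int32(3), np.int32(8), np.int32(15)), (np.int32(311), np.int32(290), np.int32(5), np.int32(4), np.int32(17)), (np.int32(316), np.int32(299), np.int32(14), np.int32(14), np.int32(141)), (np.int32(231), np.int32(322), np.int32(128), np.int32(158), np.int32(8365)), (np.int32(0), np.int32(424), np.int32(124), np.int32(56), np.int32(4799))]
```

Top and scene views show the lug at rest at the chute (194.8° against 194°). The tab has moved 30.1–30.6 mm of a nominal 32, so I check more closely with the wrist camera.

```bash
python3 -m inch '[{"linear":[0.35,0.05,0],"twist":0,"gripper":0.45},{"linear":[0.7,0.1,0],"twist":0,"gripper":0.45},{"linear":[1,0.14,0],"twist":0,"gripper":0.45},{"linear":[1,0.14,0],"twist":0,"gripper":0.45}]'
python3 -m inch '[{"linear":[0.3,0,0],"twist":0,"gripper":0.45},{"linear":[0.5,0,0],"twist":0,"gripper":0.45},{"linear":[0.5,0,0],"twist":0,"gripper":0.45},{"linear":[0.5,0,0],"twist":0,"gripper":0.45},{"linear":[0.5,0,0],"twist":0,"gripper":0.45}]'
python3 - <<'E'
from h import *
import pickle
o=robot.get_obs(); pickle.dump(o,open('pics/w21.pkl','wb')); look('w21')
im=cv2.imread('pics/w21.png')[150:300,240:440]; cv2.imwrite('pics/w21z.png',cv2.resize(im,None,fx=4,fy=4,interpolation=cv2.INTER_CUBIC))
E
```

```text
time: 18.9
tool_pos: [0.4804, 0.0451, 0.2032]
ee_rot: [3.14, -0.003, -2.896]
wrist_force: [-0.2, -0.7, -0.2]
width: 0.0422
time: 19.32
tool_pos: [0.5255, 0.0446, 0.2056]
ee_rot: [3.141, -0.002, -2.896]
wrist_force: [0.6, 0.0, 0.5]
width: 0.0424
19.3167 [0.52553618 0.04463387 0.20556952] -165.94032759441356 F [0.6 0.  0.5] T [0.051 0.036 0.01 ]
lug [(np.float64(37.2), np.float64(4.0), 'short_of_chute=203.2'), (np.float64(128.5), np.float64(4.5), 'short_of_chute=294.5'), (np.float64(173.0), np.float64(4.5), 'short_of_chute=339.0'), (np.float64(195.2), np.float64(13.0), 'short_of_chute=1.2'), (np.float64(216.8), np.float64(4.0), 'short_of_chute=22.8'), (np.float64(260.2), np.float64(4.0), 'short_of_chute=66.2'), (np.float64(350.8), np.float64(4.0), 'short_of_chute=156.8')]
```

View pics/w21.png

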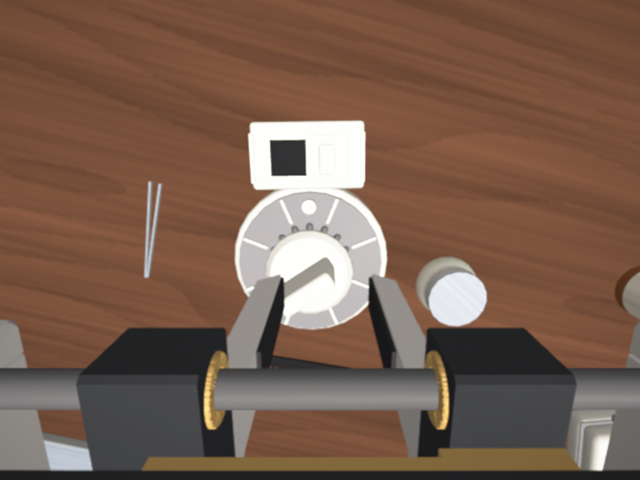

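```bash
python3 - <<'E'
from h import *
import pickle
o=pickle.load(open('pics/w21.pkl','rb'));s=dict(np.load('pics/w21.npz'))
im=s['image'][110:200,240:375,::-1]; im=cv2.resize(im,None,fx=5.9,fy=5.9,interpolation=cv2.INTER_CUBIC); cv2.imwrite('pics/w21z.png',np.clip((im.astype(int)-190)*4,0,255))
E
```

```text
[ WARN:0@0.625] global loadsave.cpp:1063 imwrite_ Unsupported depth image for selected encoder is fallbacked to CV_8U.
```

View pics/w21z.png

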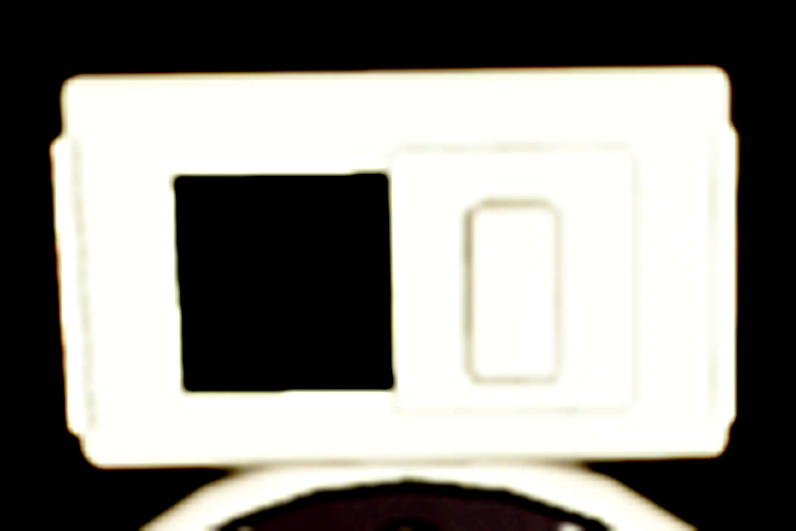

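```bash
python3 - <<'E'
from h import *
import pickle
o=pickle.load(open('pics/w21.pkl','rb'));s=dict(np.load('pics/w21.npz'))
z=lambda p:np.array(p,float)/5.9+[240,110]-.4
a=np.radians(14); R=np.array([[np.cos(a),np.sin(a)],[-np.sin(a),np.cos(a)]])
def rep(n,p,h): q=(plane(s,z(p),h,o)[:,:2]-[.5585,.0393])@R.T; print(n,(q*1000).round(1).tolist())
rep('tab',[[466,290],[560,290],[514,203],[514,382]],.0845)
rep('plate',[[390,280],[635,280],[512,150],[512,410]],.0445)
rep('hole',[[180,280],[391,280]],.040)
rep('block',[[64,100],[729,100],[90,455],[726,455]],.040)
rep('blockends',[[60,280],[737,280]],.036)
rep('lug',[[ (309-240)*5.9,(207-110)*5.9]],.048)
E
```

```text
tab [[-93.0, 8.3], [-93.0, 19.7], [-103.2, 14.1], [-82.0, 14.2]]
plate [[-92.7, -2.9], [-92.7, 31.0], [-110.0, 14.0], [-74.8, 14.0]]
hole [[-92.5, -32.6], [-92.5, -3.0]]
block [[-116.7, -47.7], [-116.8, 43.9], [-68.0, -46.3], [-68.1, 44.7]]
blockends [[-92.3, -50.2], [-92.4, 46.0]]
lug [[-52.4, -0.8]]
```

Relative to the block's own centre (measured at y = -1.9 mm), the tab is at +16.0 mm, so the hatch is fully open. Nothing is being touched, so I'm handing the job in.

```bash
python3 -c "
from bench import robot
print(robot.close_job())"
```

```text
the job is handed in; nothing more can be done
None
```

The dispenser is ready and the job is handed in: the lug sector is at rest at the chute, and the hatch is fully open. It took about 19 s of robot time.

- **Drum:** I gripped the knob bar, pressed with about 12–14 N in all (roughly 7–9 N on the drum), and turned slowly clockwise through two clicks. I then let the knob up and released it. The last views show the lug within about 1° of the chute.
- **Hatch:** I slid it open by the tab until it met the stop, where the force rose to 14 N with no further movement, then let go. Measured against the chute block in the last close-up, the tab stands at +16 mm, which is fully open.
- **Other things:** Comparing the top camera's first and last pictures shows no change in the loose items it could see. The cup was hidden from no view, and the gripper was clear of everything at the end.

Two readings disagreed:
- **Tab travel:** The top and scene cameras and the arm's own position gave 30–31 mm instead of 32. I put this down to calibration, given the stop force and the close-up.
- **Drum's starting angle:** It read 3–10° past a click in the first pictures. I took that as the drum still settling, because it later moved one-for-one with the knob and came to rest in line with the chute.

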